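Feed a cell under the lift-off guard of a rocker feeder

ROBOT

A 6-joint arm with a two-finger parallel gripper is mounted at the origin on the work surface. World frame = base frame: x ahead of the robot, y to its left, z up, the work surface at z = 0. Lengths are in mm, angles in rad, forces in N, time in s.
With the tool pointing down it reaches from about 350 to 875 mm from the base axis. Payload 4.2 kg.
Tool frame: the origin (TCP) lies between the finger pads; the fingertips stand 14 mm ahead of it and the grasp point (between the pads) lies 5 mm behind it; z points along the fingers, y is the line along which they close (so a half turn about z gives the same grasp; the last joint's range is limited). The gripper opens to 85 mm and grips with 20 to 120 N. Pads are 22 mm wide; open, the fingers measure 114 mm over their backs; the gripper's body (76 mm by 85 mm) begins 54 mm behind the grasp point. The pads swing forward as they close: fully open they stand 13 mm farther back than shut.
Start: joints at [1.505, 0.385, 0.008, 0, -1.194, -0.259], TCP at [199.417, 592.311, 245.312] pointing down, gripper open.
Joint ranges: [-3.14, 3.14], [-1.21, 2.06], [-1.07, 1.41], [-3.16, 2.05], [-2.99, -0.16], [-3.1, 3.1]. Speed limits (rad/s): [2.79, 2.79, 3.14, 3.14, 3.14, 3.14].

INTERFACE

Orientations are given as a unit quaternion [x, y, z, w].
In Python, from bench import * gives the robot as it stands.
- The arm moves only by the tool carry_out, never from a script. Its argument "motion" is a list of rows, each a list of 7 numbers: the turn, a rotation vector about the tool's x, y, z in rad, then the shift along the tool's x, y, z in mm, then the opening, from -1 (shut) to 1 (fully open), so that 0 is half open. A call has 1 to 5 rows; each row is the pose to reach, as a shift and turn from the pose commanded when the call began, along the tool's axes at that moment; what a row does not reach only later rows make up. A row lasts 1/8 s, in which the tool goes at most 62.5 mm and 10.7 degrees, less where a joint would pass 70% of its speed; a pose out of reach is approached as far as the arm can. A call with a gripper value outside its range is refused whole. The fingers move at their own pace and stop on an object; the grip force is fixed at half the most. Time passes only in rows, so rows that repeat a pose let the fingers close. It gives the time, the measured TCP pose, the force, the opening and the grip force at its end, in the units of the state.
- read_state(): the state, without advancing time (a new reading comes with each control period).
- get_image(name): name is "scene" or "top"; returns a dict with "color" (384x512x3 uint8, blue, green, red), "mtx" (3x3 intrinsics, pixels), "position" and "orientation" of the camera in the world. Camera axes: x right, y down, z forward; pixel columns grow to the right and rows downward; lengths in mm; the calibration is good to about 2 mm. A picture is of the moment at which its call begins. There is no depth.
- job_done(): hands the job in; it is judged then, once.
The state is a dict: "clock": time; "joints": joint angles; "joint_vel": joint speeds; "joint_efforts": joint torques, N m; "position": TCP position; "ee_rot": TCP orientation; "contact_force": force on the tool from outside, world axes, zero at the start; "wrist_torque": the same for the moment, N m; "gripper_width": finger opening in mm; "grasp_force": force on a finger pad.
Only numpy, scipy, OpenCV 4.12 (cv2) and the standard library are available. Lean on these libraries where they do the work, as an engineer would, in place of code of your own. Each camera call takes 0.05 s, during which the arm holds its last target. There are 200 camera calls.

TASK

Pinch the two sprung hinge-pin tabs of the cell feeder's sloping guard together so that the pins leave their lugs, lift the guard off and lay it flat on the rubber pad. Set the thickest of the three cells gently across the rocker tray, just behind its pivot, so that its weight tips the tray and it rolls down into the trough at the back. Then put the guard back on its slope with both hinge pins sprung fully home; do not drop the guard or the cell, and leave the other cells and everything else where they are.

Things in the scene. Friction and masses are not known exactly. Their poses are not given: they have to be found in the camera images.
- feeder: Fixed aluminium cell feeder, 300 x 150 mm, 259 high. Origin on the table under the tray's pivot; x points from its low front (robot side) to its trough, z up. Two cheeks at y +-52 to +-64 mm; their tops slope up to the back at 32 degrees, from x -47, z 59 to x 130, z 169 mm, and carry the guard. Front wall at x -54 to -46, 48 high.
- hood (a point): Centre of the underside of the feeder's lamp hood (feeder x 145, z 231 mm). The hood, 80 (x) x 150 (y) x 28 mm, overhangs the hinge on two posts at feeder x 154 to 172, y +-62 to +-72, so the guard's tabs must be reached with the tool tilted about 32 degrees, square to the slope, the hand leaning to the feeder's front.
- lug_left (a point): Centre of the hole in the left (+y) hinge lug, at feeder x 114.7, y 69, z 171.5 mm. Steel lug at y 64.5 to 73.5 with a square hole 10.5 mm wide, open along y. The right lug mirrors it at y -69 mm.
- seat (a point): Point fixed on the feeder, at x 120, y 0, z 163 mm in its frame: where the origin of the mounted guard lies. The mounted guard is turned like the feeder but pitched 32 degrees, its x pointing up the slope.
- landing (a point): Point on the top face of the level tray, 20 mm behind its pivot (feeder x 20, z 55 mm): the cell's lowest line should be set here, its axis along the feeder's y. At about 10 mm behind the pivot or less it does not tip.
- trough (a point): Centre of the trough's floor (feeder x 200, z 6 mm), 75 mm long, 104 wide, closed by a 45 mm end wall at x 238.
- tray (a joint): Rocker tray, 100 x 84 mm steel plate (feeder x -40 to 60) on a pivot at feeder x 0, z 48 mm. 0 = level, as its counterweight keeps it when empty (0.011 N m); grows to 0.33 rad as the back end tips down; returns by itself when the cell has rolled off.
- guard: Loose guard, 170 g: pale green flat panel 204 x 120 x 4 mm with a flat underside. Origin on the underside, on the hinge line midway between the pins; z is the panel's normal, x points to the near hinge edge, so the panel runs from x -194 to +10 mm. A black block (x -39 to -5, y +-10, up to z 20) stands between the tabs. It starts mounted.
- guard_mid (a point): Centre of the guard panel's underside (guard x -92 mm).
- pin_left (a joint): Sprung hinge pin on the guard's +y side. 0 = fully out (home, in its lug); grows to 0.010 m as its tab is pushed inwards; spring 5 N at 0, 9 N at full travel. Pin: 6 mm round with a round end, along y at guard x 0, z 10 mm, its end at y 72 mm when home.
- pin_right (a joint): The same on the -y side.
- pin_left_tab (a point): Middle of the left pin's tab: an upright steel plate 24 mm (guard x -41 to -17) x 6 mm thick, from guard z 5.5 to 35.5 mm; this point is at guard x -29, y 29, z 28.5 mm when the pin is home. The tabs' outer faces are 64 mm apart at home and 44 mm apart when squeezed to their stops; squeezed, the guard can be carried by them. The right tab mirrors it.
- pad: Flat black rubber pad fixed on the table, 240 (x) x 170 (y) x 4 mm thick, origin at the centre of its underside.
- rack: Fixed black rack block, 200 (x) x 90 (y) mm, 46 high, origin at the centre of its underside, with three V grooves on top, along its y at x -60, 0 and +60 mm. The three cells lie in them in any order; the groove edges are 60 mm above the table.
- cell_thick: The thickest cell: grey cylinder 32 mm in diameter, 66 mm long, 0.12 to 0.17 kg. Origin at its centre, 68.6 mm above the table at the start; its axis is its own y.
- cell_mid: Centre of a bystander cell, 26 mm in diameter, 66 mm long, in the rack.
- cell_thin: Centre of a bystander cell, 21 mm in diameter, 66 mm long, in the rack.
- tape: bystander: roll of tape lying flat, 96 mm across, 24 mm high; origin at its underside
- knife: bystander: yellow utility knife lying, about 140 mm long; origin at its underside
- glue: bystander: upright white glue bottle, 36 mm across, 105 mm high; origin at its underside
- foam: bystander: black rubber block 50 x 34 x 26 mm; origin at its underside
- driver: bystander: screwdriver lying, 170 mm long; origin at its underside
There are look-alikes about, which are no part of the job. What is shaped like the guard but orange is not meant. What is shaped like the cell_thick but orange is not meant.

How it is judged:
By the outcome, as a careful person would: the job done as asked, in the order asked, and still so for the second after the job is handed in, with the robot touching nothing.
It also fails if it takes over 72 s, if anything falls off the work surface, if the arm or the gripper's body presses on something with over 40 N, if the wrist force passes 120 N, or if a joint passes its speed limit or range.

## Working session

There is one attempt and no reset: what is moved stays moved. The work goes in short steps, Python scripts to look and compute and a tool call to move; the robot and the scene stay as the last step left them, time stands still between calls to the robot, and variables do not carry over. Pictures are saved under pics/ and viewed, at most 10 in all, crops included, and the job is handed in when it is done.

Besides the shell and the picture viewer there is one more tool, called after ">>>" as name([rows], argument=value, ...), one row to a line, values as JSON. carry_out: Moves the arm, as the interface text tells. Its arguments: {"type":"object","properties":{"motion":{"type":"array"}},"required":["motion"]}

```bash
ls; mkdir -p pics
python3 - <<'E'
from bench import *
import cv2
for n in("scene","top"):
    d=get_image(n); cv2.imwrite(f"pics/{n}0.png",d["color"]); print(n,d["mtx"],d["position"],d["orientation"])
print(read_state())
E
```

```text
pics
scene [[350.47781832   0.         255.99028946]
 [  0.         350.47781832 191.03385541]
 [  0.           0.           1.        ]] [ 931.69614001 -653.52779269  792.10263173] [ 0.8582319   0.29031917 -0.1265327  -0.40390874]
top [[466.25820783   0.         251.44577837]
 [  0.         466.25820783 192.05916605]
 [  0.           0.           1.        ]] [ 161.05921673  -25.14903893 1767.56343915] [-0.69674611  0.70961399 -0.07514239  0.07311954]
{'clock': 0.1, 'joints': array([ 1.50459186e+00,  3.85468578e-01,  6.75762049e-03, -4.31623102e-04,
       -1.19398879e+00, -2.58630787e-01]), 'joint_vel': array([ 1.49112828e-03, -1.48130396e-03,  2.57183674e-03,  2.42961273e-03,
        4.10001523e-04,  7.44590396e-05]), 'joint_efforts': array([-4.10588646e-04, -3.93318129e+01,  1.88931119e+01,  4.19808403e+00,
       -2.58230568e-03,  3.33223966e-06]), 'position': array([199.27773728, 591.85841058, 244.33622501]), 'ee_rot': array([ 9.86825885e-01, -1.61782960e-01, -1.08241784e-04,  9.66579396e-04]), 'contact_force': array([-0.55769838,  0.03410654,  0.24526154]), 'wrist_torque': array([ 0.00961016, -0.02781816, -0.02249682]), 'grasp_force': 0.0, 'gripper_width': 85.19197849621366}
```

View pics/scene0.png

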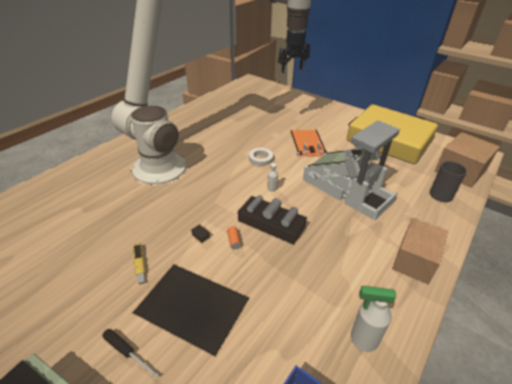

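View pics/top0.png

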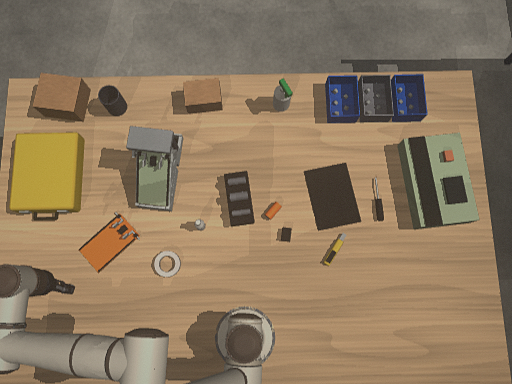

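Run:
```python
import cv2,numpy as np
t=cv2.imread("pics/top0.png");s=cv2.imread("pics/scene0.png")
a=cv2.resize(t[118:218,115:195],None,fx=5,fy=5,interpolation=cv2.INTER_CUBIC)   #400x500
b=cv2.resize(s[115:225,295:403],(396,403),interpolation=cv2.INTER_CUBIC)
c=np.zeros((600,800,3),np.uint8); c[:500,:400]=a; c[:403,404:]=b
# ticks
for i in range(0,80,10): cv2.putText(c,str(115+i),(i*5,512),0,.35,(255,255,255),1); cv2.line(c,(i*5,490),(i*5,500),(0,0,255),1)
for i in range(0,100,10): cv2.putText(c,str(118+i),(0,i*5+4),0,.35,(0,0,255),1)
k=396/108
for i in range(5,108,10): cv2.putText(c,str(295+i),(int(404+i*k),418),0,.35,(255,255,255),1); cv2.line(c,(int(404+i*k),395),(int(404+i*k),403),(0,0,255),1)
for i in range(5,110,10): cv2.putText(c,str(115+i),(404,int(i*k)+4),0,.35,(0,0,255),1)
cv2.imwrite("pics/c1.png",c)
a=cv2.resize(t[165:230,215:290],None,fx=5,fy=5,interpolation=cv2.INTER_CUBIC)
b=cv2.resize(s[190:255,230:310],None,fx=5,fy=5,interpolation=cv2.INTER_CUBIC)
c=np.zeros((360,780,3),np.uint8); c[:325,:375]=a; c[:325,380:]=b
for i in range(0,75,10): cv2.putText(c,str(215+i),(i*5,345),0,.35,(255,255,255),1)
for i in range(0,80,10): cv2.putText(c,str(230+i),(380+i*5,345),0,.35,(255,255,255),1)
for i in range(5,65,10): cv2.putText(c,str(165+i),(0,i*5+4),0,.35,(0,0,255),1);cv2.putText(c,str(190+i),(380,i*5+4),0,.35,(0,0,255),1)
cv2.imwrite("pics/c2.png",c)
```

```text
(no output)
```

View pics/c1.png

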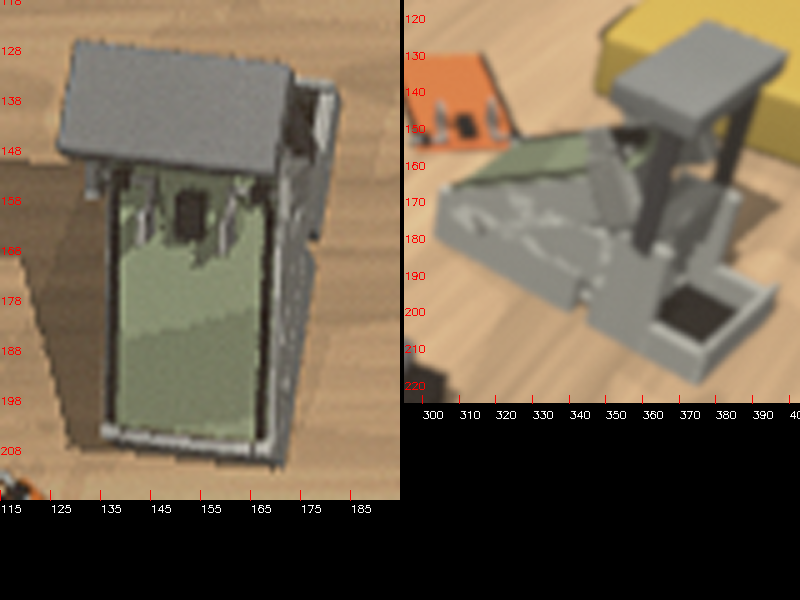

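View pics/c2.png

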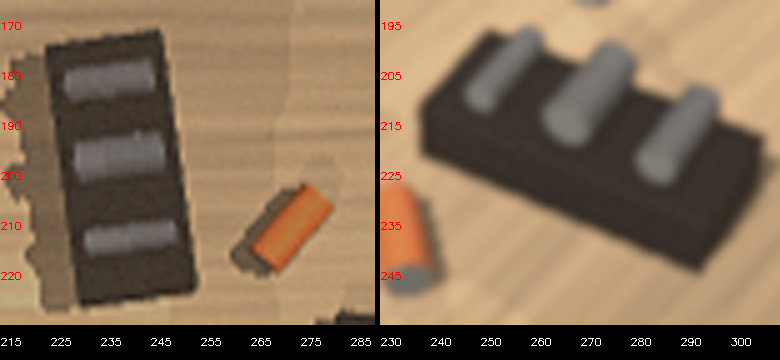

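```bash
cat > h.py <<'E'
import numpy as np,cv2,json
from scipy.spatial.transform import Rotation as R
CAM={"scene":(350.478,255.990,191.034,[931.69614001,-653.52779269,792.10263173],[0.8582319,0.29031917,-0.1265327,-0.40390874]),
"top":(466.258,251.446,192.059,[161.05921673,-25.14903893,1767.56343915],[-0.69674611,0.70961399,-0.07514239,0.07311954])}
def ray(c,p):
    f,u,v,o,q=CAM[c]; p=np.asarray(p,float)
    d=R.from_quat(q).apply([(p[0]-u)/f,(p[1]-v)/f,1]); return np.array(o),d
def onz(c,p,z):
    o,d=ray(c,p); return o+d*(z-o[2])/d[2]
def tri(pt,ps):
    o1,d1=ray("top",pt);o2,d2=ray("scene",ps)
    s=np.linalg.lstsq(np.c_[d1,-d2],o2-o1,rcond=None)[0]; a=o1+s[0]*d1;b=o2+s[1]*d2
    return (a+b)/2,np.linalg.norm(a-b)
def proj(c,X):
    f,u,v,o,q=CAM[c]; x=R.from_quat(q).inv().apply(np.atleast_2d(X)-o); return np.c_[f*x[:,0]/x[:,2]+u,f*x[:,1]/x[:,2]+v]
E
python3 - <<'E'
from h import *
t=cv2.imread("pics/top0.png");s=cv2.imread("pics/scene0.png")
T=lambda a,b:(115+(a+.5)/5-.5,118+(b+.5)/5-.5)
k=396/108
S=lambda a,b:(295+(a-404+.5)/k-.5,115+(b+.5)/k-.5)
print("hood TL",tri(T(75,42),S(790,52)))
print("hood TR",tri(T(293,65),S(692,118)))
print("guard front right",tri(T(262,440),S(445,187)))
for n,p,z in(("hTL",(75,42),259),("hTR",(293,65),259),("gFL",(105,427),63),("gFR",(268,440),63),("tabL",(143,210),180),("tabR",(228,215),180),("block",(190,215),165)): print(n,onz("top",T(*p),z).round(1))
def blobs(img,m,box):
    x0,y0,x1,y1=box; k=np.zeros_like(m);k[y0:y1,x0:x1]=m[y0:y1,x0:x1]
    cs=cv2.findContours(k,0,2)[0]; return max(cs,key=cv2.contourArea)
gt=cv2.cvtColor(t,6);gs=cv2.cvtColor(s,6)
for n,img,box in(("top",t,(300,155,365,235)),("scene",s,(130,255,255,355)),("top",t,(222,168,258,228)),("scene",s,(236,190,310,245))):
    c=blobs(img,(img.max(2)<75).astype(np.uint8)*255,box); print(n,box,cv2.contourArea(c),cv2.minAreaRect(c),cv2.approxPolyDP(c,3,True).reshape(-1,2).tolist())
c=blobs(t,(t.max(2)<75).astype(np.uint8)*255,(300,155,365,235))
for p in cv2.boxPoints(cv2.minAreaRect(c)): print("pad",onz("top",p,4).round(1))
# cells in the rack
for n,img,box in(("top",t,(222,168,258,228)),("scene",s,(240,190,305,240))):
    hsv=cv2.cvtColor(img,cv2.COLOR_BGR2HSV); m=((hsv[...,1]<50)&(hsv[...,2]>80)).astype(np.uint8)
    x0,y0,x1,y1=box;k=np.zeros_like(m);k[y0:y1,x0:x1]=m[y0:y1,x0:x1]
    for c in cv2.findContours(k,0,2)[0]:
        if cv2.contourArea(c)>20: print(n,"cell",cv2.contourArea(c),cv2.minAreaRect(c))
E
```

```text
hood TL (array([722.40546788, 380.16783585, 253.3191032 ]), np.float64(0.437039095701726))
hood TR (array([700.13211964, 229.13954562, 255.58324313]), np.float64(5.0657668929574236))
guard front right (array([475.3989249 , 278.66271031,  61.69037878]), np.float64(8.647455335276701))
hTL [720.5 378.8 259. ]
hTR [701.3 229.8 259. ]
gFL [490.7 398.   63. ]
gFR [478.6 276.7  63. ]
tabL [623.7 347.4 180. ]
tabR [618.9 287.2 180. ]
block [623.7 317.3 165. ]
top (300, 155, 365, 235) 2513.0 ((331.913818359375, 196.14068603515625), (61.45487976074219, 43.951904296875), 76.50426483154297) [[345, 163], [304, 172], [318, 229], [360, 221]]
scene (130, 255, 255, 355) 5288.0 ((190.69522094726562, 305.12908935546875), (93.94107055664062, 65.80998229980469), 27.7585391998291) [[173, 266], [134, 312], [214, 354], [247, 298]]
top (222, 168, 258, 228) 1153.0 ((238.62338256835938, 198.2884063720703), (52.13840866088867, 23.606731414794922), 82.09283447265625) [[246, 171], [224, 174], [231, 225], [253, 222]]
scene (236, 190, 310, 245) 1199.0 ((271.6034851074219, 218.75860595703125), (66.04714965820312, 28
[... 348 characters left out ...]
pad [ 380.6 -282.7    4. ]
top cell 69.5 ((240.53997802734375, 211.77996826171875), (5.374011993408203, 17.5362491607666), 81.8698959350586)
top cell 110.0 ((238.40997314453125, 195.3699951171875), (7.636753559112549, 17.677669525146484), 81.8698959350586)
top cell 84.0 ((236.38998413085938, 180.22999572753906), (5.939697265625, 17.39482879638672), 81.8698959350586)
scene cell 141.5 ((288.9400329589844, 216.58001708984375), (8.600000381469727, 21.000001907348633), 36.869895935058594)
scene cell 179.0 ((271.7500305175781, 208.75001525878906), (10.60660171508789, 21.21320343017578), 45.0)
scene cell 102.5 ((254.25003051757812, 203.75001525878906), (7.071067810058594, 19.091880798339844), 45.0)
```

Run:
```python
from h import *
T=lambda a,b:(115+(a+.5)/5-.5,118+(b+.5)/5-.5)
k=396/108
S=lambda a,b:(295+(a-404+.5)/k-.5,115+(b+.5)/k-.5)
def fit(F,W):
    F=np.array(F,float);W=np.array(W)[:,:2];f=F-F.mean(0);w=W-W.mean(0)
    a=np.arctan2((f[:,0]*w[:,1]-f[:,1]*w[:,0]).sum(),(f*w).sum()); c,s=np.cos(a),np.sin(a);M=np.array([[c,-s],[s,c]])
    t=W.mean(0)-M@F.mean(0); print("yaw",np.degrees(a).round(2),"org",t.round(1),"res",(W-F@M.T-t).round(1).tolist())
Fh=[(105,-75),(105,75),(185,75),(185,-75)]
Wh=[onz("scene",S(*p),259) for p in((608,77),(708,20),(790,52),(692,118))]
fit(Fh,Wh)
fit([(185,75),(185,-75)],[onz("top",T(*p),259) for p in((75,42),(293,65))])
Ft=[(185,75),(185,-75),(-46.6,60),(-46.6,-60),(90.7,0)]
Wt=[onz("top",T(*p),z) for p,z in(((75,42),259),((293,65),259),((105,427),63.6),((268,440),63.6),((190,215),168.3))]
fit(Ft,Wt); fit(Ft+Fh,Wt+Wh)
print("cell",onz("top",(238.4,195.4),78),onz("scene",(271.75,208.75),70),tri((238.4,195.4),(271.75,208.75)))
r=[onz("top",p,58) for p in((246,171),(224,174),(231,225),(253,222))];print(np.array(r).round(1), np.mean(r,0))
for a,b in((0,3),(1,2)): v=(r[a]-r[b]);print(np.linalg.norm(v),np.degrees(np.arctan2(v[1],v[0])))
a=onz("top",(236.39,180.23),75)-onz("top",(240.54,211.78),75);print(np.degrees(np.arctan2(a[1],a[0])),np.linalg.norm(a))
p=[onz("scene",q,4) for q in((173,266),(134,312),(214,354),(247,298))];print("pad scene",np.array(p).round(),np.mean(p,0))
p=[onz("top",q,4) for q in((345,163),(304,172),(318,229),(360,221))];print("pad top",np.array(p).round(),np.mean(p,0))
```

```text
yaw -9.89 org [531.2 326.2] res [[0.7, 2.3], [1.7, -3.3], [-1.8, 0.7], [-0.6, 0.4]]
yaw -7.35 org [527.4 327.9] res [[0.0, 0.1], [-0.0, -0.1]]
yaw -7.87 org [529.9 330. ] res [[-2.9, -0.2], [-1.6, -0.5], [-1.4, 2.1], [3.0, -0.4], [3.0, -1.0]]
yaw -9.09 org [530.5 328.3] res [[-4.5, 5.6], [0.0, 4.8], [-3.4, 3.0], [3.6, 0.2], [2.8, 2.6], [0.1, -1.1], [3.2, -7.0], [-0.5, -4.1], [-1.3, -4.1]]
cell [509.46692778  15.12707066  78.        ] [511.24731891   6.55251694  70.        ] (array([510.01563193,  13.58999856,  64.78747727]), np.float64(5.6326177766053425))
[[607.4 -14.3  58. ]
 [597.2  69.   58. ]
 [402.5  44.3  58. ]
 [412.2 -37.1  58. ]] [504.7971776   15.46341968  58.        ]
196.50158456984238 6.655897415631349
196.22595472152327 7.218763526325939
6.6165058944912785 120.38290342190592
pad scene [[ 390. -294.    4.]
 [ 419. -449.    4.]
 [ 645. -407.    4.]
 [ 616. -249.    4.]] [ 517.6790312  -349.65092161    4.        ]
pad top [[ 647. -403.    4.]
 [ 613. -240.    4.]
 [ 389. -284.    4.]
 [ 417. -446.    4.]] [ 516.33746307 -343.26302832    4.        ]
```

```bash
cat >> h.py <<'E'
def Rz(a): return R.from_euler("z",a,degrees=True)
FO=np.array([530.5,329.,0]); FR=Rz(-8.2)
TD=R.from_quat([1,0,0,0])          # tool down, tool x = +x, y=-y
GR=FR*R.from_euler("y",-32,degrees=True)
SEAT=FO+FR.apply([120,0,163])
def gtool(x=-29,y=0,z=23.5): return SEAT+GR.apply([x,y,z]), GR*TD
def load():
    d=json.load(open("cmd.json"));return np.array(d[0]),R.from_quat(d[1])
def save(p,r): json.dump([list(map(float,p)),list(map(float,r.as_quat()))],open("cmd.json","w"))
def rel(p,r,p1,r1): return np.r_[(r.inv()*r1).as_rotvec().round(3),r.inv().apply(p1-p).round(1)]
def applyrow(p,r,row): row=np.array(row,float);return p+r.apply(row[3:6]),r*R.from_rotvec(row[:3])
def plan(*targets):   # end offset of each call
    p,r=load()
    for (p1,r1) in targets:
        o=rel(p,r,p1,r1); print("rel",o.tolist(),"|t|",np.linalg.norm(o[3:]).round(1),"rot",np.linalg.norm(o[:3]).round(3)); p,r=applyrow(p,r,o)
def done(*rows):
    p,r=load()
    for o in rows: p,r=applyrow(p,r,o)
    save(p,r)
E
python3 - <<'E'
from h import *
q=np.array([.986825885,-.16178296,0,0]);save([199.417,592.311,245.312],R.from_quat(q/np.linalg.norm(q)))
p1,r1=gtool(z=130)
p,r=load(); s=(r.inv()*r1).as_rotvec(); mid=(p+(p1-p)*.5, r*R.from_rotvec(s*.5))
print(p1,gtool()[0]); plan(mid,(p1,r1))
E
```

```text
[556.74599614 325.21789418 257.87859384] [612.60540505 317.16843039 167.5614716 ]
rel [0.025, 0.278, -0.089, 212.0, 69.5, -6.3] |t| 223.2 rot 0.293
rel [0.026, 0.279, -0.088, 198.8, 88.5, 49.2] |t| 223.1 rot 0.294
```

>>> carry_out([
  [0.006,0.07,-0.022,53,17.4,-1.6,1],
  [0.012,0.139,-0.044,106,34.8,-3.1,1],
  [0.019,0.208,-0.067,159,52.1,-4.7,1],
  [0.025,0.278,-0.089,212,69.5,-6.3,1],
  [0.025,0.278,-0.089,212,69.5,-6.3,1],
])

```text
clock: 0.72
position: [379.3, 455.7, 250.7]
ee_rot: [0.983, -0.118, 0.138, 0.012]
contact_force: [-0.1, 0.5, 0.6]
gripper_width: 85.8
grasp_force: 0.0
```

>>> carry_out([
  [0.006,0.07,-0.022,50,22,12,1],
  [0.013,0.14,-0.044,99,44,25,1],
  [0.02,0.209,-0.066,149,66,37,1],
  [0.026,0.279,-0.088,198.8,88.5,49.2,1],
  [0.026,0.279,-0.088,198.8,88.5,49.2,1],
])

```text
clock: 1.35
position: [557.7, 322.2, 256.5]
ee_rot: [0.959, -0.07, 0.274, 0.021]
contact_force: [0.1, -0.5, 0.2]
gripper_width: 85.4
grasp_force: 0.0
```

Run:
```python
from h import *
from bench import *
done([0.025, 0.278, -0.089, 212, 69.5, -6.3],[0.026, 0.279, -0.088, 198.8, 88.5, 49.2])
s=read_state();print(s["position"],s["ee_rot"],s["joint_vel"],s["joints"]);p,r=load();print(p,r.as_quat())
plan(gtool(z=58))
```

```text
[557.67590559 322.15573392 256.47217843] [ 0.95886212 -0.07049175  0.27415675  0.02127043] [ 0.05920049 -0.00343034  0.04250628 -0.02692409 -0.00673599  0.00672028] [ 0.90401072  0.25079381 -0.52219605  0.82436619 -0.67705135 -0.10704895]
[556.71663712 325.18829483 257.91971935] [ 0.9587978  -0.06872349  0.27496011  0.01951397]
rel [-0.0, -0.0, -0.0, -0.0, -0.0, 72.0] |t| 72.0 rot 0.0
```

>>> carry_out([
  [0,0,0,0,0,25,1],
  [0,0,0,0,0,50,1],
  [0,0,0,0,0,72,1],
  [0,0,0,0,0,72,1],
  [0,0,0,0,0,72,1],
])

```text
clock: 1.98
position: [594.4, 321.2, 197.8]
ee_rot: [0.959, -0.068, 0.275, 0.019]
contact_force: [-0.2, 0.9, 1.1]
gripper_width: 85.4
grasp_force: 0.0
```

Run:
```python
from h import *
from bench import *
done([0,0,0,0,0,72])
p,r=load();s=read_state();print(s["position"],s["ee_rot"],p,r.as_quat())
t=get_image("top")["color"];sc=get_image("scene")["color"];cv2.imwrite("pics/top1.png",t);cv2.imwrite("pics/scene1.png",sc)
c=np.zeros((500,800,3),np.uint8);c[:500,:400]=cv2.resize(t[118:218,115:195],None,fx=5,fy=5,interpolation=2)
c[:403,404:]=cv2.resize(sc[115:225,295:403],(396,403),interpolation=2);cv2.imwrite("pics/c3.png",c)
```

```text
[594.42591084 321.16677761 197.7961145 ] [ 0.95871663 -0.06824643  0.27541256  0.01878222] [594.48640915 319.7730059  196.86139505] [ 0.9587978  -0.06872349  0.27496011  0.01951397]
```

View pics/c3.png

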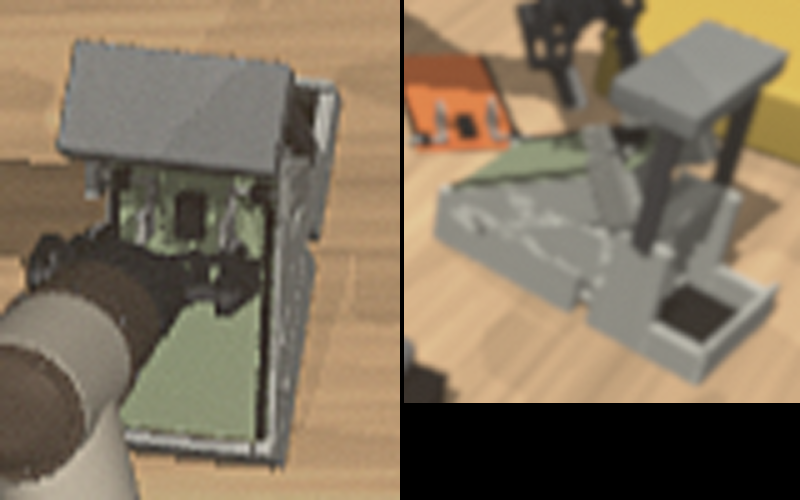

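Run:
```python
from h import *
p,r=load()
for n,o in(("tcp",(0,0,0)),("L",(0,-45,0)),("R",(0,45,0)),("Rback",(0,45,-60)),("Lback",(0,-45,-60))):
    a=proj("top",p+r.apply(o))[0];b=proj("scene",p+r.apply(o))[0];print(n,((a-[115,118])*5).round(),((b-[295,115])*3.667+[404,0]).round())
for n,o in(("tabL",(-29,29,35)),("tabR",(-29,-29,35)),("block",(-22,0,20)),("front",(-194,60,4)),("frontR",(-194,-60,4))):
    x=SEAT+GR.apply(o);a=proj("top",x)[0];b=proj("scene",x)[0];print(n,((a-[115,118])*5).round(),((b-[295,115])*3.667+[404,0]).round())
```

```text
tcp [174. 241.] [605.  88.]
L [110. 233.] [633.  70.]
R [238. 249.] [576. 107.]
Rback [216. 274.] [555.  41.]
Lback [ 84. 258.] [614.   7.]
tabL [142. 227.] [631. 100.]
tabR [223. 237.] [594. 125.]
block [189. 216.] [624. 127.]
front [107. 422.] [521. 137.]
frontR [266. 442.] [447. 185.]
```

>>> carry_out([
  [0,0,0,0,1,10,1],
  [0,0,0,0,1,20,1],
  [0,0,0,0,1,29,1],
  [0,0,0,0,1,34.5,1],
  [0,0,0,0,1,34.5,1],
])

```text
clock: 2.7
position: [612.7, 315.8, 167.0]
ee_rot: [0.959, -0.069, 0.275, 0.02]
contact_force: [0.2, 0.1, -0.7]
gripper_width: 85.3
grasp_force: 0.0
```

Run:
```python
from h import *
from bench import *
done([0,0,0,0,1,34.5])
p,r=load();s=read_state();print(s["position"],p,r.inv().apply(s["position"]-p),s["contact_force"],s["joint_vel"].round(3))
t=get_image("top")["color"];sc=get_image("scene")["color"];cv2.imwrite("pics/top2.png",t);cv2.imwrite("pics/scene2.png",sc)
c=np.zeros((600,800,3),np.uint8);c[:600,:396]=cv2.resize(t[128:188,130:170],(396,600),interpolation=2)
c[:600,404:800]=cv2.resize(sc[125:185,325:365],(396,600),interpolation=2);cv2.imwrite("pics/c4.png",c)
```

```text
[612.65595734 315.82199583 167.0457639 ] [612.44190992 316.18838738 167.60390879] [-0.0717728   0.33235459  0.61316708] [ 0.23925257  0.13837723 -0.68825461] [ 0.008 -0.01   0.008 -0.01  -0.005  0.006]
```

View pics/c4.png

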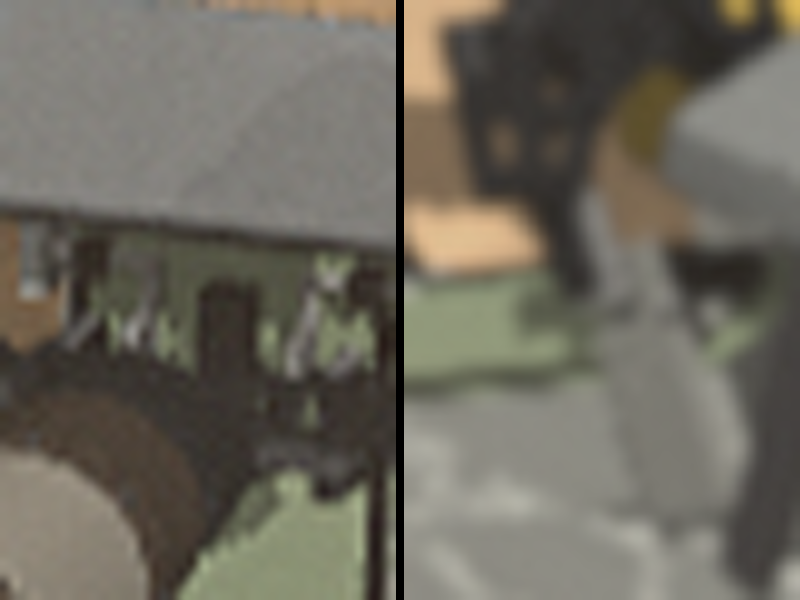

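>>> carry_out([
  [0,0,0,0,1.5,0,0.6],
  [0,0,0,0,1.5,0,0.5],
  [0,0,0,0,1.5,0,0.45],
  [0,0,0,0,1.5,0,0.4],
])

```text
clock: 3.3
position: [612.2, 315.3, 168.5]
ee_rot: [0.959, -0.068, 0.275, 0.019]
contact_force: [-5.9, 1.2, 4.1]
gripper_width: 59.6
grasp_force: 5.8
```

>>> carry_out([
  [0,0,0,0,0,-0.5,0.25],
  [0,0,0,0,0,-1,0.1],
  [0,0,0,0,0,-1.5,-0.1],
  [0,0,0,0,0,-1.5,-0.5],
  [0,0,0,0,0,-1.5,-0.5],
])

```text
clock: 3.92
position: [610.8, 315.5, 170.3]
ee_rot: [0.959, -0.068, 0.276, 0.019]
contact_force: [-12.9, -0.0, 9.4]
gripper_width: 40.2
grasp_force: 60.2
```

>>> carry_out([
  [0,0,0,0,0,0,-0.5],
  [0,0,0,0,0,0,-0.5],
])

```text
clock: 4.18
position: [610.8, 315.5, 170.3]
ee_rot: [0.959, -0.068, 0.276, 0.019]
contact_force: [-12.3, 0.8, 9.7]
gripper_width: 40.5
grasp_force: 60.2
```

Run:
```python
from h import *
from bench import *
done([0,0,0,0,1.5,0],[0,0,0,0,0,-1.5])
p,r=load();s=read_state();json.dump([p.tolist(),r.as_quat().tolist(),s["position"].tolist(),s["ee_rot"].tolist()],open("mount.json","w"));print(r.inv().apply(s["position"]-p))
```

```text
[ 0.1346561  -0.59837741 -1.62247206]
```

>>> carry_out([
  [0,0,0,0,0,-2,-0.5],
  [0,0,0,0,0,-4,-0.5],
  [0,0,0,0,0,-7,-0.5],
  [0,0,0,0,0,-10,-0.5],
  [0,0,0,0,0,-10,-0.5],
])

```text
clock: 4.8
position: [606.2, 315.9, 177.5]
ee_rot: [0.959, -0.068, 0.275, 0.019]
contact_force: [-0.9, 2.1, -1.9]
gripper_width: 39.9
grasp_force: 60.4
```

>>> carry_out([
  [0,0,0,0,0,-12,-0.5],
  [0,0,0,0,0,-30,-0.5],
  [0,0,0,0,0,-55,-0.5],
  [0,0,0,0,0,-80,-0.5],
  [0,0,0,0,0,-90,-0.5],
])

```text
clock: 5.42
position: [558.7, 322.5, 255.0]
ee_rot: [0.959, -0.069, 0.275, 0.019]
contact_force: [1.0, 0.3, -1.6]
gripper_width: 40.2
grasp_force: 61.2
```

```bash
cat >> h.py <<'E'
PADC=np.array([517.,-345.5,4]); PR=Rz(9.8)
G0=np.array([-29,0,25.])   # TCP in guard frame, nominal
def ptool(h=0): return PADC+PR.apply(np.array([92,0,h])+G0), PR*TD
def way(p1,r1,n): # n waypoint targets from the commanded pose
    p,r=load(); s=(r.inv()*r1).as_rotvec()
    return [(p+(p1-p)*i/n, r*R.from_rotvec(s*i/n)) for i in range(1,n+1)]
E
python3 - <<'E'
from h import *
from bench import *
done([0,0,0,0,0,-10],[0,0,0,0,0,-90])
p,r=load();s=read_state();print(p,s["position"],s["contact_force"])
sc=get_image("scene")["color"];cv2.imwrite("pics/scene3.png",sc[60:240,220:420])
p1,r1=ptool(120);print(p1);plan(*way(p1,r1,4))
E
```

```text
[558.98325047 322.33775166 253.67862661] [558.66007868 322.51173606 255.01148896] [ 1.03783339  0.27610879 -1.6499874 ]
[ 579.0806976  -334.77680155  149.        ]
rel [0.022, -0.138, -0.076, 10.2, 161.9, 37.2] |t| 166.4 rot 0.159
rel [0.022, -0.139, -0.077, 2.7, 163.2, 32.7] |t| 166.5 rot 0.16
rel [0.021, -0.139, -0.076, -5.6, 163.7, 29.3] |t| 166.4 rot 0.16
rel [0.022, -0.138, -0.077, -14.1, 163.6, 27.2] |t| 166.4 rot 0.16
```

View pics/scene3.png

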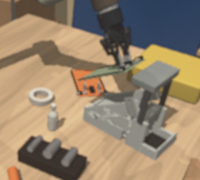

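>>> carry_out([
  [0,0,0,1,20,0,-0.5],
  [0.004,-0.03,-0.015,3,55,8,-0.5],
  [0.01,-0.065,-0.035,6,92,18,-0.5],
  [0.016,-0.1,-0.055,8,128,28,-0.5],
  [0.022,-0.138,-0.076,10,162,37,-0.5],
])

```text
clock: 6.1
position: [562.7, 154.6, 225.8]
ee_rot: [0.978, -0.031, 0.206, 0.016]
contact_force: [0.3, 0.2, -1.1]
gripper_width: 39.9
grasp_force: 61.2
```

>>> carry_out([
  [0.004,-0.028,-0.015,0.5,33,6.5,-0.5],
  [0.009,-0.056,-0.031,1,65,13,-0.5],
  [0.013,-0.083,-0.046,1.6,98,19.6,-0.5],
  [0.018,-0.111,-0.061,2.2,131,26,-0.5],
  [0.022,-0.139,-0.077,2.7,163,32.7,-0.5],
])

```text
clock: 6.72
position: [567.5, -8.7, 200.1]
ee_rot: [0.99, 0.008, 0.137, 0.01]
contact_force: [-0.2, -0.5, -1.2]
gripper_width: 40.1
grasp_force: 61.2
```

>>> carry_out([
  [0.004,-0.028,-0.015,-1,33,6,-0.5],
  [0.008,-0.056,-0.03,-2.2,65,12,-0.5],
  [0.013,-0.083,-0.046,-3.4,98,17.6,-0.5],
  [0.017,-0.111,-0.061,-4.5,131,23.4,-0.5],
  [0.021,-0.139,-0.076,-5.6,164,29.3,-0.5],
])

```text
clock: 7.35
position: [572.2, -173.0, 173.9]
ee_rot: [0.997, 0.046, 0.068, 0.005]
contact_force: [0.3, -0.1, -1.2]
gripper_width: 40.2
grasp_force: 61.1
```

>>> carry_out([
  [0.005,-0.03,-0.017,-3,36,6,-0.5],
  [0.01,-0.065,-0.036,-6.5,77,13,-0.5],
  [0.015,-0.1,-0.055,-10,118,20,-0.5],
  [0.022,-0.138,-0.077,-14,164,27,-0.5],
  [0.022,-0.138,-0.077,-14,164,27,-0.5],
])

```text
clock: 7.98
position: [576.8, -338.9, 146.2]
ee_rot: [0.997, 0.082, -0.002, -0.001]
contact_force: [-0.2, 0.8, -1.8]
gripper_width: 40.1
grasp_force: 61.0
```

Run:
```python
from h import *
from bench import *
done([0.022, -0.138, -0.076, 10, 162, 37],[0.022, -0.139, -0.077, 2.7, 163, 32.7],[0.021, -0.139, -0.076, -5.6, 164, 29.3],[0.022, -0.138, -0.077, -14, 164, 27])
p,r=load();s=read_state();print(p,r.as_quat(),s["position"],s["ee_rot"],s["contact_force"],s["gripper_width"],s["joints"])
plan(ptool(12),ptool(-2))
```

```text
[ 578.92773675 -335.36310452  149.31306473] [ 9.96341841e-01  8.54571367e-02 -9.60787842e-06  1.19623079e-04] [ 576.84852473 -338.93981243  146.21548812] [ 9.96592764e-01  8.24456528e-02 -2.28065709e-03 -6.12956500e-04] [-0.15670227  0.81754264 -1.84169259] 40.14371586346886 [-2.89829241e-01  5.36626931e-01 -1.72684588e-03  6.01207285e-04
 -1.03713737e+00  2.02539767e+00]
rel [0.0, 0.0, 0.0, 0.3, -0.6, 108.3] |t| 108.3 rot 0.0
rel [0.0, 0.0, 0.0, -0.0, 0.0, 14.0] |t| 14.0 rot 0.0
```

>>> carry_out([
  [0,0,0,0,0,25,-0.5],
  [0,0,0,0,0,52,-0.5],
  [0,0,0,0,0,80,-0.5],
  [0,0,0,0,0,100,-0.5],
  [0,0,0,0,0,108,-0.5],
])

```text
clock: 8.6
position: [577.1, -334.9, 39.4]
ee_rot: [0.996, 0.085, -0.002, -0.001]
contact_force: [-0.5, 0.2, -2.0]
gripper_width: 40.2
grasp_force: 61.0
```

>>> carry_out([
  [0,0,0,0,0,2,-0.5],
  [0,0,0,0,0,4,-0.5],
  [0,0,0,0,0,6,-0.5],
  [0,0,0,0,0,7,-0.5],
  [0,0,0,0,0,7,-0.5],
])

```text
clock: 9.22
position: [579.2, -335.3, 34.5]
ee_rot: [0.996, 0.086, 0.0, 0.0]
contact_force: [-0.1, 0.2, -1.6]
gripper_width: 40.2
grasp_force: 61.0
```

>>> carry_out([
  [0,0,0,0,0,1,-0.5],
  [0,0,0,0,0,2,-0.5],
  [0,0,0,0,0,2,-0.5],
])

```text
clock: 9.6
position: [579.0, -335.3, 32.1]
ee_rot: [0.996, 0.086, -0.0, 0.0]
contact_force: [-0.3, -1.3, -2.4]
gripper_width: 39.9
grasp_force: 61.0
```

>>> carry_out([
  [0,0,0,0,0,1,-0.5],
  [0,0,0,0,0,1,-0.5],
])

```text
clock: 9.85
position: [579.2, -335.3, 31.3]
ee_rot: [0.996, 0.086, -0.0, 0.0]
contact_force: [0.6, 0.3, -1.7]
gripper_width: 39.7
grasp_force: 61.0
```

>>> carry_out([
  [0,0,0,0,0,1,-0.5],
  [0,0,0,0,0,1,-0.5],
])

```text
clock: 10.1
position: [579.2, -335.4, 31.2]
ee_rot: [0.996, 0.086, 0.0, 0.0]
contact_force: [-1.3, 1.9, 4.5]
gripper_width: 40.3
grasp_force: 62.5
```

>>> carry_out([
  [0,0,0,0,0,1,-0.5],
  [0,0,0,0,0,1,-0.5],
])

```text
clock: 10.35
position: [579.2, -335.4, 31.1]
ee_rot: [0.996, 0.086, 0.0, 0.0]
contact_force: [-3.4, 2.1, 8.1]
gripper_width: 40.0
grasp_force: 63.7
```

>>> carry_out([
  [0,0,0,0,0,0,0],
  [0,0,0,0,0,0.5,0.2],
  [0,0,0,0,0,1,0.4],
  [0,0,0,0,0,1,0.6],
  [0,0,0,0,0,1,0.8],
])

```text
clock: 10.98
position: [579.1, -335.4, 28.1]
ee_rot: [0.996, 0.086, -0.0, 0.0]
contact_force: [0.5, 0.3, -0.4]
gripper_width: 76.8
grasp_force: 0.0
```

>>> carry_out([
  [0,0,0,0,0,-1,1],
  [0,0,0,0,0,-1,1],
  [0,0,0,0,0,-10,1],
  [0,0,0,0,0,-40,1],
  [0,0,0,0,0,-80,1],
])

```text
clock: 11.6
position: [578.6, -335.1, 108.8]
ee_rot: [0.996, 0.086, -0.001, -0.0]
contact_force: [1.9, -0.5, 0.2]
gripper_width: 85.3
grasp_force: 0.0
```

```bash
cat >> h.py <<'E'
def ctool(p,yaw): return np.array(p,float), Rz(yaw-90)*TD   # tool y along -(x axis at yaw)
E
python3 - <<'E'
from h import *
from bench import *
done([0,0,0,0,0,108],[0,0,0,0,0,7],[0,0,0,0,0,2],[0,0,0,0,0,1],[0,0,0,0,0,1],[0,0,0,0,0,1])
p,r=load();json.dump([p.tolist(),r.as_quat().tolist()],open("padgrip.json","w"));print(p)
done([0,0,0,0,0,1],[0,0,0,0,0,-80]);s=read_state();print(load()[0],s["position"],s["contact_force"])
t=get_image("top")["color"];cv2.imwrite("pics/top4.png",t);sc=get_image("scene")["color"];cv2.imwrite("pics/scene4.png",sc)
# cell, now with rays onto its centre/top heights
cell=[509.7,14.0]
p1,r1=ctool([*cell,165],6.9);plan(*way(p1,r1,3),ctool([*cell,77.5],6.9))
E
```

```text
[ 578.92789273 -335.39190609   29.31306818]
[ 578.92779004 -335.37294506  108.31306591] [ 578.55174855 -335.13649215  108.78093784] [ 1.87607023 -0.54287032  0.19600469]
rel [0.0, -0.0, 0.54, -2.9, -118.7, -18.9] |t| 120.2 rot 0.54
rel [0.0, -0.0, 0.541, -63.5, -100.3, -18.9] |t| 120.2 rot 0.541
rel [0.0, -0.0, 0.54, -106.1, -53.2, -19.0] |t| 120.2 rot 0.54
rel [0.0, -0.0, 0.0, -0.0, -0.0, 87.5] |t| 87.5 rot 0.0
```

>>> carry_out([
  [0,0,0.09,0,-15,-10,1],
  [0,0,0.2,-1,-40,-19,0.6],
  [0,0,0.31,-2,-67,-19,0.22],
  [0,0,0.425,-3,-93,-19,0.22],
  [0,0,0.54,-3,-118.7,-19,0.22],
])

```text
clock: 12.32
position: [555.6, -218.0, 127.7]
ee_rot: [0.983, -0.185, 0.0, 0.0]
contact_force: [0.4, -0.1, -0.1]
gripper_width: 52.4
grasp_force: 0.0
```

>>> carry_out([
  [0,0,0.108,-12.7,-20,-4,0.22],
  [0,0,0.216,-25.4,-40,-8,0.22],
  [0,0,0.325,-38,-60,-12,0.22],
  [0,0,0.433,-51,-80,-16,0.22],
  [0,0,0.541,-63.5,-100.3,-19,0.22],
])

```text
clock: 12.95
position: [532.7, -101.6, 146.8]
ee_rot: [0.898, -0.441, 0.0, -0.0]
contact_force: [-0.3, 0.3, -0.6]
gripper_width: 52.0
grasp_force: 0.0
```

>>> carry_out([
  [0,0,0.13,-26,-13,-5,0.22],
  [0,0,0.26,-52,-26,-10,0.22],
  [0,0,0.4,-79,-40,-15,0.22],
  [0,0,0.54,-106,-53,-19,0.22],
  [0,0,0.54,-106,-53,-19,0.22],
])

```text
clock: 13.58
position: [509.6, 15.2, 166.1]
ee_rot: [0.75, -0.662, 0.0, -0.001]
contact_force: [0.2, -0.3, 0.6]
gripper_width: 52.4
grasp_force: 0.0
```

Run:
```python
from h import *
from bench import *
done([0, 0, 0.54, -3, -118.7, -19],[0, 0, 0.541, -63.5, -100.3, -19],[0, 0, 0.54, -106, -53, -19])
p,r=load();s=read_state();print(p,r.as_quat(),s["position"],s["ee_rot"],s["gripper_width"],s["joints"])
t=get_image("top")["color"];sc=get_image("scene")["color"];cv2.imwrite("pics/top5.png",t);cv2.imwrite("pics/scene5.png",sc)
c=np.zeros((580,800,3),np.uint8);c[:280,:340]=cv2.resize(t[160:230,290:375],None,fx=4,fy=4,interpolation=2)
c[:560,342:798]=cv2.resize(sc[120:260,200:314],None,fx=4,fy=4,interpolation=2)
c[282:582-2,:340]=cv2.resize(cv2.imread("pics/top4.png")[165:240,215:300],None,fx=4,fy=4,interpolation=2)[:298]
cv2.imwrite("pics/c5.png",c)
plan(ctool([508.5,14,77.5],6.9))
```

```text
[509.4670351   13.75839597 165.22918117] [ 7.48540195e-01 -6.63089408e-01  8.00615544e-05  8.93987693e-05] [509.57116941  15.23975591 166.06658608] [ 7.49677895e-01 -6.61802394e-01  4.76881011e-04 -6.46417720e-04] 52.351659683583804 [ 3.48857761e-01  2.65703012e-01 -3.86317182e-01  2.76142206e-04
 -9.17184603e-01 -2.24670620e-01]
rel [0.0, -0.0, 0.0, -0.4, 0.9, 87.7] |t| 87.7 rot 0.0
```

View pics/c5.png

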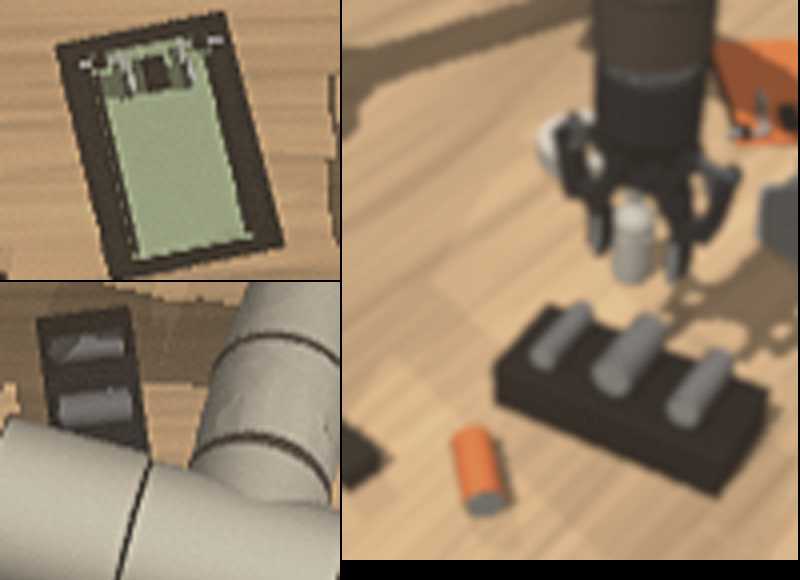

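>>> carry_out([
  [0,0,0,-0.4,0.9,30,0.22],
  [0,0,0,-0.4,0.9,55,0.22],
  [0,0,0,-0.4,0.9,72,0.22],
  [0,0,0,-0.4,0.9,82,0.22],
  [0,0,0,-0.4,0.9,87,0.22],
])

```text
clock: 14.3
position: [508.7, 13.5, 77.8]
ee_rot: [0.748, -0.663, 0.0, 0.0]
contact_force: [-0.1, -0.2, 0.4]
gripper_width: 51.8
grasp_force: 0.0
```

>>> carry_out([
  [0,0,0,0,0,0,0.22],
  [0,0,0,0,0,0,0.1],
  [0,0,0,0,0,0,0],
  [0,0,0,0,0,0,-0.1],
  [0,0,0,0,0,0,-0.2],
])

```text
clock: 14.92
position: [508.7, 14.1, 78.4]
ee_rot: [0.749, -0.663, 0.0, -0.0]
contact_force: [0.6, 0.3, -0.2]
gripper_width: 34.6
grasp_force: 0.0
```

>>> carry_out([
  [0,0,0,0,0,0,-0.25],
  [0,0,0,0,0,0,-0.3],
  [0,0,0,0,0,0,-0.6],
  [0,0,0,0,0,0,-0.6],
])

```text
clock: 15.42
position: [509.1, 14.2, 78.8]
ee_rot: [0.749, -0.663, 0.0, -0.0]
contact_force: [-0.9, 0.7, 5.5]
gripper_width: 29.9
grasp_force: 59.1
```

>>> carry_out([
  [0,0,0,0,0,-8,-0.6],
  [0,0,0,0,0,-30,-0.6],
  [0,0,0,0,0,-70,-0.6],
  [0,0,0,0,0,-110,-0.6],
  [0,0,0,0,0,-110,-0.6],
])

```text
clock: 16.05
position: [510.0, 14.5, 191.1]
ee_rot: [0.749, -0.663, 0.002, -0.003]
contact_force: [0.2, 0.4, -1.5]
gripper_width: 29.8
grasp_force: 59.6
```

Run:
```python
from h import *
from bench import *
done([0,0,0,-.4,.9,87]);pg=load()[0];print("grip z",pg)
done([0,0,0,0,0,-110]);s=read_state();print(load()[0],s["position"],s["contact_force"],s["gripper_width"],s["grasp_force"])
# mount measured -> seat estimate (TCP at guard -29?,0,27.2)
M=json.load(open("mount.json"));mp=np.array(M[2]);print("seat est",FR.inv().apply(mp+GR.apply([29,0,-27.2])-FO),"want 120,0,163")
L=FO+FR.apply([20,0,55]);print("landing",L)
p1,r1=ctool([L[0],L[1],190],-8.2);plan(*way(p1,r1,2))
```

```text
grip z [508.5254699   14.02603171  78.2291132 ]
[508.52532692  14.05243315 188.22911004] [509.9716628   14.49037982 191.12372126] [ 0.20952699  0.43401446 -1.51724691] 29.82537634996993 59.62678849697113
seat est [120.39821999  -1.89615529 162.62364071] want 120,0,163
landing [550.29552462 326.14742133  55.        ]
rel [-0.0, -0.0, 0.132, -152.4, -39.6, -0.9] |t| 157.5 rot 0.132
rel [-0.0, -0.0, 0.132, -156.3, -19.1, -0.9] |t| 157.5 rot 0.132
```

>>> carry_out([
  [0,0,0.02,-25,-6,-1,-0.6],
  [0,0,0.05,-57,-15,-1,-0.6],
  [0,0,0.078,-90,-23,-1,-0.6],
  [0,0,0.105,-122,-31,-1,-0.6],
  [0,0,0.132,-154,-39.6,-1,-0.6],
])

```text
clock: 16.68
position: [528.1, 172.2, 187.2]
ee_rot: [-0.703, 0.711, 0.001, -0.002]
contact_force: [-0.1, -0.0, -1.4]
gripper_width: 30.0
grasp_force: 59.6
```

>>> carry_out([
  [0,0,0.033,-38,-5,0,-0.6],
  [0,0,0.066,-76,-10,0,-0.6],
  [0,0,0.1,-114,-14,0,-0.6],
  [0,0,0.12,-140,-17,0,-0.6],
  [0,0,0.132,-152,-19,0,-0.6],
])

```text
clock: 17.3
position: [549.0, 324.2, 186.8]
ee_rot: [-0.655, 0.756, 0.0, -0.002]
contact_force: [-0.4, -0.7, -2.0]
gripper_width: 29.7
grasp_force: 59.6
```

>>> carry_out([
  [0,0,0,0,0,0,-0.6],
  [0,0,0,0,0,0,-0.6],
])

```text
clock: 17.55
position: [549.6, 322.4, 188.7]
ee_rot: [-0.655, 0.756, -0.0, -0.001]
contact_force: [0.0, 0.1, -1.7]
gripper_width: 29.3
grasp_force: 59.6
```

```bash
sed -i 's/^FO=.*/FO=np.array([530.3,327.1,0]); FR=Rz(-8.2)/' h.py
python3 - <<'E'
from h import *
from bench import *
done([0, 0, 0.132, -154, -39.6, -1],[0, 0, 0.132, -152, -19, 0])
p,r=load();s=read_state();print(p,r.as_quat(),s["position"],s["ee_rot"],s["contact_force"],s["gripper_width"])
L=FO+FR.apply([20,0,55]);print(L);plan(ctool([L[0],L[1],88],-8.2),ctool([L[0],L[1],81],-8.2))
t=get_image("top")["color"];sc=get_image("scene")["color"];cv2.imwrite("pics/top6.png",t);cv2.imwrite("pics/scene6.png",sc)
c=np.zeros((500,800,3),np.uint8);c[:500,:400]=cv2.resize(t[118:218,115:195],None,fx=5,fy=5,interpolation=2)
c[:403,404:]=cv2.resize(sc[115:225,295:403],(396,403),interpolation=2);cv2.imwrite("pics/c6.png",c)
E
```

```text
[549.94300706 323.48506591 189.15489602] [ 6.54754534e-01 -7.55841575e-01  9.11314687e-05  7.80835954e-05] [549.62279889 322.41182577 188.69138359] [-6.54555508e-01  7.56013465e-01 -2.79310304e-05 -8.52896208e-04] [ 0.03384346  0.05317356 -1.65299966] 29.261300838891284
[550.09552462 324.24742133  55.        ]
rel [-0.0, -0.0, 0.0, -0.8, -0.0, 101.2] |t| 101.2 rot 0.0
rel [-0.0, -0.0, 0.0, -0.0, -0.0, 7.0] |t| 7.0 rot 0.0
```

>>> carry_out([
  [0,0,0,-0.8,0,25,-0.6],
  [0,0,0,-0.8,0,50,-0.6],
  [0,0,0,-0.8,0,75,-0.6],
  [0,0,0,-0.8,0,93,-0.6],
  [0,0,0,-0.8,0,101,-0.6],
])

```text
clock: 18.27
position: [549.9, 323.7, 87.2]
ee_rot: [-0.655, 0.756, -0.0, -0.001]
contact_force: [1.0, 0.3, -0.2]
gripper_width: 29.7
grasp_force: 59.6
```

>>> carry_out([
  [0,0,0,0,0,2,-0.6],
  [0,0,0,0,0,4,-0.6],
  [0,0,0,0,0,5,-0.6],
  [0,0,0,0,0,5,-0.6],
])

```text
clock: 18.77
position: [550.2, 324.5, 83.5]
ee_rot: [-0.655, 0.756, -0.0, 0.0]
contact_force: [0.8, 0.5, -1.6]
gripper_width: 29.8
grasp_force: 59.6
```

>>> carry_out([
  [0,0,0,0,0,1,-0.6],
  [0,0,0,0,0,1,-0.6],
])

```text
clock: 19.02
position: [550.1, 324.3, 82.2]
ee_rot: [-0.655, 0.756, -0.0, -0.0]
contact_force: [0.4, 0.2, -1.5]
gripper_width: 29.6
grasp_force: 59.6
```

Run:
```python
from h import *
from bench import *
done([0,0,0,-.8,0,101],[0,0,0,0,0,5],[0,0,0,0,0,1])
p,r=load();s=read_state();print(p,s["position"],s["contact_force"],FR.inv().apply(s["position"]-FO))
```

```text
[550.05722054 324.25120962  82.1547092 ] [550.06837922 324.30822117  82.16083734] [ 0.36124591  0.23601435 -1.45669814] [1.99644603e+01 5.63065255e-02 8.21608373e+01]
```

>>> carry_out([
  [0,0,0,0,0,0.8,-0.6],
  [0,0,0,0,0,1.2,-0.6],
  [0,0,0,0,0,1.2,-0.6],
])

```text
clock: 19.4
position: [550.2, 324.3, 81.0]
ee_rot: [-0.655, 0.756, -0.0, 0.0]
contact_force: [0.2, 0.8, -1.3]
gripper_width: 29.5
grasp_force: 59.7
```

>>> carry_out([
  [0,0,0,0,0,0,-0.2],
  [0,0,0,0,0,0,0.1],
  [0,0,0,0,0,0,0.4],
  [0,0,0,0,0,-12,0.7],
  [0,0,0,0,0,-35,0.7],
])

```text
clock: 20.02
position: [549.8, 324.0, 116.1]
ee_rot: [-0.655, 0.756, -0.0, -0.001]
contact_force: [0.4, 0.1, 1.6]
gripper_width: 72.9
grasp_force: 0.0
```

Run:
```python
from h import *
from bench import *
done([0,0,0,0,0,1.2],[0,0,0,0,0,-35])
print(read_state()["contact_force"])
sc=get_image("scene")["color"];cv2.imwrite("pics/scene7.png",sc)
p,r=load();p1=p+np.array([0,0,80]);plan((p1,r))
a=cv2.imread("pics/scene6.png");d=cv2.absdiff(a,sc).max(2);x,y,w,h=345,180,50,35
print(d[185:210,355:385].max(), (d[185:210,355:385]>25).sum())
```

```text
[0.35579569 0.10919068 1.62124231]
rel [0.0, 0.0, 0.0, 0.0, -0.0, -80.0] |t| 80.0 rot 0.0
8 0
```

>>> carry_out([
  [0,0,0,0,0,-25,0.7],
  [0,0,0,0,0,-55,0.7],
  [0,0,0,0,0,-80,0.7],
  [0,0,0,60,0,-80,0.8],
  [0,0,0,120,0,-80,1],
])

```text
clock: 20.7
position: [532.9, 204.8, 196.9]
ee_rot: [-0.655, 0.755, -0.0, 0.001]
contact_force: [0.6, -1.6, 0.9]
gripper_width: 84.9
grasp_force: 0.0
```

Run:
```python
from h import *
from bench import *
done([0,0,0,120,0,-80])
p,r=load();print(p,read_state()["position"],read_state()["contact_force"])
t=get_image("top")["color"];sc=get_image("scene")["color"];cv2.imwrite("pics/top8.png",t);cv2.imwrite("pics/scene8.png",sc)
c=np.zeros((500,800,3),np.uint8);c[:500,:400]=cv2.resize(t[118:218,115:195],None,fx=5,fy=5,interpolation=2)
c[:403,404:]=cv2.resize(sc[115:225,295:403],(396,403),interpolation=2);cv2.imwrite("pics/c8.png",c)
```

```text
[532.94591388 205.50475734 195.98319094] [532.87866773 204.82374665 196.92531347] [ 0.55065841 -1.61382191  0.94434695]
```

View pics/c8.png

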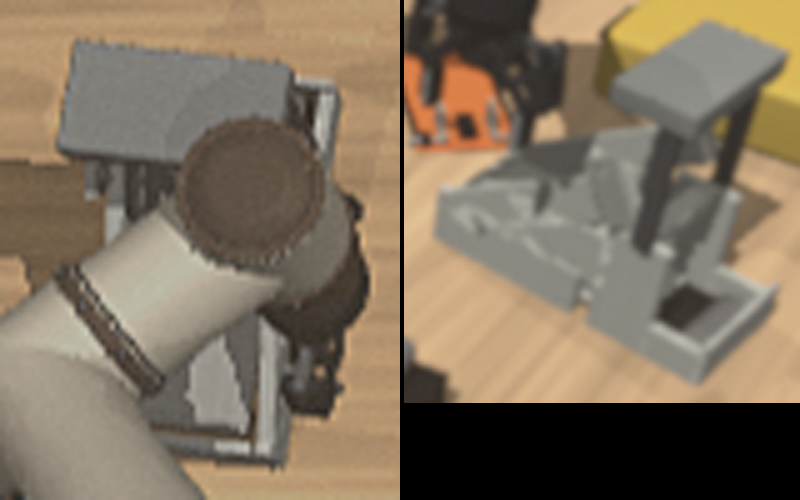

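Run:
```python
from h import *
d=json.load(open("padgrip.json"));pg=np.array(d[0]);rg=R.from_quat(d[1])
plan(*way(pg+[0,0,81],rg,3))
```

```text
rel [-0.0, 0.0, -0.628, 176.3, -40.9, 28.6] |t| 183.2 rot 0.628
rel [-0.0, -0.0, -0.629, 166.6, 70.5, 28.6] |t| 183.1 rot 0.629
rel [-0.0, -0.0, -0.628, 93.3, 155.0, 28.6] |t| 183.2 rot 0.628
```

>>> carry_out([
  [0,0,-0.12,35,-8,5,1],
  [0,0,-0.25,70,-16,11,1],
  [0,0,-0.38,106,-25,17,1],
  [0,0,-0.5,141,-33,23,1],
  [0,0,-0.628,176,-41,28.6,1],
])

```text
clock: 21.42
position: [549.0, 24.7, 168.0]
ee_rot: [0.857, -0.515, 0.001, -0.0]
contact_force: [-0.2, -0.5, -0.8]
gripper_width: 85.2
grasp_force: 0.0
```

>>> carry_out([
  [0,0,-0.125,33,14,5.6,1],
  [0,0,-0.25,66,28,11.4,1],
  [0,0,-0.377,100,42,17,1],
  [0,0,-0.5,133,56,23,1],
  [0,0,-0.629,166.6,70.5,28.6,1],
])

```text
clock: 22.05
position: [564.5, -155.7, 139.4]
ee_rot: [0.975, -0.224, 0.001, 0.0]
contact_force: [-0.4, -0.7, -1.2]
gripper_width: 85.5
grasp_force: 0.0
```

>>> carry_out([
  [0,0,-0.16,23,39,7,1],
  [0,0,-0.32,47,78,14,1],
  [0,0,-0.48,70,116,21,1],
  [0,0,-0.628,93.3,155,28.6,1],
  [0,0,-0.628,93.3,155,28.6,1],
])

```text
clock: 22.68
position: [579.0, -337.7, 109.5]
ee_rot: [0.996, 0.084, -0.0, 0.0]
contact_force: [-0.2, 0.8, -0.6]
gripper_width: 85.9
grasp_force: 0.0
```

Run:
```python
from h import *
from bench import *
done([0, 0, -0.628, 176, -41, 28.6],[0, 0, -0.629, 166.6, 70.5, 28.6],[0, 0, -0.628, 93.3, 155, 28.6])
d=json.load(open("padgrip.json"));pg=np.array(d[0]);rg=R.from_quat(d[1])
plan((pg,rg)); s=read_state();print(load()[0],s["position"],s["ee_rot"],rg.as_quat())
```

```text
rel [-0.0, -0.0, 0.0, -0.2, 0.3, 81.0] |t| 81.0 rot 0.0
[ 579.06965229 -335.08085877  110.31299604] [ 578.97181403 -337.72859412  109.45202174] [ 9.96494732e-01  8.36549951e-02 -2.59680446e-04  1.53814156e-04] [ 9.96341841e-01  8.54571367e-02 -9.60787842e-06  1.19623079e-04]
```

>>> carry_out([
  [0,0,0,-0.2,0.3,25,1],
  [0,0,0,-0.2,0.3,50,1],
  [0,0,0,-0.2,0.3,70,1],
  [0,0,0,-0.2,0.3,80,1],
  [0,0,0,-0.2,0.3,82,1],
])

```text
clock: 23.3
position: [579.3, -334.8, 28.3]
ee_rot: [0.996, 0.086, -0.0, 0.0]
contact_force: [-0.4, -0.5, 0.8]
gripper_width: 85.5
grasp_force: 0.0
```

>>> carry_out([
  [0,0,0,0,0,0,0.8],
  [0,0,0,0,0,0,0.6],
  [0,0,0,0,0,0,0.5],
  [0,0,0,0,0,-0.5,0.4],
  [0,0,0,0,0,-0.5,0.35],
])

```text
clock: 23.92
position: [579.5, -335.8, 30.0]
ee_rot: [0.996, 0.086, 0.001, 0.001]
contact_force: [-1.5, -0.5, 6.8]
gripper_width: 57.5
grasp_force: 6.2
```

>>> carry_out([
  [0,0,0,0,0,-0.5,0.25],
  [0,0,0,0,0,-1,0.1],
  [0,0,0,0,0,-1,-0.1],
  [0,0,0,0,0,-1,-0.5],
  [0,0,0,0,0,-1,-0.5],
])

```text
clock: 24.55
position: [579.3, -335.8, 32.6]
ee_rot: [0.996, 0.086, 0.0, 0.001]
contact_force: [-3.7, 2.3, 13.6]
gripper_width: 40.3
grasp_force: 62.1
```

>>> carry_out([
  [0,0,0,0,0,0,-0.5],
  [0,0,0,0,0,0,-0.5],
])

```text
clock: 24.8
position: [579.3, -335.8, 32.6]
ee_rot: [0.996, 0.086, 0.0, 0.001]
contact_force: [-3.5, 2.5, 12.8]
gripper_width: 40.1
grasp_force: 62.1
```

>>> carry_out([
  [0,0,0,0,0,-3,-0.5],
  [0,0,0,0,0,-12,-0.5],
  [0,0,0,0,0,-40,-0.5],
  [0,0,0,0,0,-80,-0.5],
  [0,0,0,0,0,-120,-0.5],
])

```text
clock: 25.42
position: [578.7, -335.1, 150.1]
ee_rot: [0.996, 0.085, -0.001, -0.0]
contact_force: [0.7, -0.7, -1.3]
gripper_width: 40.2
grasp_force: 60.9
```

```bash
cat >> h.py <<'E'
M=json.load(open("mount.json")); MR=R.from_quat(M[3]); MP=np.array(M[2])+MR.apply([0,0,-1.4])  # measured TCP pose with guard seated
E
python3 - <<'E'
from h import *
from bench import *
done([0,0,0,-.2,.3,82],[0,0,0,0,0,-.5],[0,0,0,0,0,-1],[0,0,0,0,0,-120])
s=read_state();print(load()[0],s["position"],s["contact_force"],s["gripper_width"])
plan(*way(MP+MR.apply([0,0,-95]),MR,4))
E
```

```text
[ 578.92360883 -335.4010543   149.81307384] [ 578.66652878 -335.0939105   150.0532646 ] [ 0.66466235 -0.65673051 -1.26286874] 40.19222663915739
rel [-0.021, 0.139, 0.076, 23.4, -162.9, -25.6] |t| 166.6 rot 0.16
rel [-0.022, 0.139, 0.076, 14.5, -163.8, -26.4] |t| 166.5 rot 0.16
rel [-0.021, 0.139, 0.077, 5.9, -164.0, -28.5] |t| 166.6 rot 0.16
rel [-0.022, 0.139, 0.076, -2.5, -163.4, -31.8] |t| 166.5 rot 0.16
```

>>> carry_out([
  [-0.003,0.02,0.01,3,-20,-5,-0.5],
  [-0.007,0.045,0.025,8,-55,-10,-0.5],
  [-0.012,0.08,0.042,13,-90,-15,-0.5],
  [-0.017,0.11,0.06,18,-127,-20,-0.5],
  [-0.021,0.139,0.076,23.4,-163,-25.6,-0.5],
])

```text
clock: 26.05
position: [572.9, -168.7, 173.7]
ee_rot: [0.996, 0.047, 0.069, 0.004]
contact_force: [0.8, 0.1, -1.7]
gripper_width: 40.1
grasp_force: 60.9
```

>>> carry_out([
  [-0.004,0.028,0.015,3,-33,-5,-0.5],
  [-0.009,0.056,0.03,6,-66,-10.6,-0.5],
  [-0.013,0.083,0.046,9,-98,-16,-0.5],
  [-0.018,0.111,0.061,12,-131,-21,-0.5],
  [-0.022,0.139,0.076,14.5,-164,-26.4,-0.5],
])

```text
clock: 26.68
position: [567.9, -4.6, 199.4]
ee_rot: [0.99, 0.009, 0.139, 0.009]
contact_force: [-1.1, -0.0, -0.7]
gripper_width: 40.1
grasp_force: 60.9
```

>>> carry_out([
  [-0.004,0.028,0.015,1,-33,-6,-0.5],
  [-0.008,0.056,0.031,2.4,-66,-11.5,-0.5],
  [-0.013,0.083,0.046,3.6,-98,-17,-0.5],
  [-0.017,0.111,0.062,4.7,-131,-23,-0.5],
  [-0.021,0.139,0.077,6,-164,-28.5,-0.5],
])

```text
clock: 27.3
position: [563.1, 159.4, 224.8]
ee_rot: [0.978, -0.03, 0.207, 0.014]
contact_force: [-0.1, 0.1, -1.3]
gripper_width: 40.0
grasp_force: 61.0
```

>>> carry_out([
  [-0.006,0.036,0.02,-1,-42,-8,-0.5],
  [-0.011,0.073,0.04,-1.5,-85,-17,-0.5],
  [-0.017,0.11,0.06,-2,-127,-25,-0.5],
  [-0.022,0.139,0.076,-2.5,-163.4,-31.8,-0.5],
  [-0.022,0.139,0.076,-2.5,-163.4,-31.8,-0.5],
])

```text
clock: 27.92
position: [558.7, 325.3, 250.0]
ee_rot: [0.959, -0.066, 0.275, 0.019]
contact_force: [-0.8, -0.2, -1.4]
gripper_width: 39.7
grasp_force: 61.1
```

>>> carry_out([
  [0,0,0,0,0,0,-0.5],
  [0,0,0,0,0,0,-0.5],
  [0,0,0,0,0,0,-0.5],
  [0,0,0,0,0,0,-0.5],
])

```text
clock: 28.42
position: [560.3, 322.4, 252.1]
ee_rot: [0.959, -0.069, 0.276, 0.019]
contact_force: [0.1, -0.4, -1.7]
gripper_width: 40.0
grasp_force: 61.1
```

Run:
```python
from h import *
from bench import *
done([-0.021, 0.139, 0.076, 23.4, -163, -25.6],[-0.022, 0.139, 0.076, 14.5, -164, -26.4],[-0.021, 0.139, 0.077, 6, -164, -28.5],[-0.022, 0.139, 0.076, -2.5, -163.4, -31.8])
p,r=load();s=read_state();m=R.from_quat(s["ee_rot"])
print(p,s["position"],"meas-cmd tool",r.inv().apply(s["position"]-p),(r.inv()*m).as_rotvec(),s["contact_force"])
print("to go (meas)",rel(s["position"],m,MP,MR),"cmd",rel(p,r,MP,MR))
```

```text
[560.16332972 322.89166917 252.01008662] [560.33009611 322.3819016  252.11324727] meas-cmd tool [0.2560875  0.48092713 0.03800537] [-1.23500174e-04 -3.39115426e-05  6.53694344e-04] [ 0.07243501 -0.38599065 -1.69767847]
to go (meas) [ 0.00e+00 -0.00e+00 -1.00e-03 -3.00e-01 -2.00e-01  9.49e+01] cmd [ 0.  -0.  -0.  -0.1  0.3 95. ]
```

>>> carry_out([
  [0,0,0,-0.2,0,20,-0.5],
  [0,0,0,-0.2,0,45,-0.5],
  [0,0,0,-0.2,0,68,-0.5],
  [0,0,0,-0.2,0,82,-0.5],
  [0,0,0,-0.2,0,89,-0.5],
])

```text
clock: 29.05
position: [607.2, 316.0, 175.8]
ee_rot: [0.959, -0.068, 0.276, 0.019]
contact_force: [-0.4, -1.1, -0.3]
gripper_width: 40.1
grasp_force: 61.1
```

>>> carry_out([
  [0,0,0,0,0,1,-0.5],
  [0,0,0,0,0,2,-0.5],
  [0,0,0,0,0,3,-0.5],
  [0,0,0,0,0,4,-0.5],
  [0,0,0,0,0,4,-0.5],
])

```text
clock: 29.68
position: [609.0, 316.3, 173.3]
ee_rot: [0.959, -0.068, 0.276, 0.019]
contact_force: [0.2, 0.8, -1.5]
gripper_width: 40.2
grasp_force: 61.1
```

>>> carry_out([
  [0,0,0,0,0,1,-0.5],
  [0,0,0,0,0,1,-0.5],
])

```text
clock: 29.92
position: [609.6, 316.2, 172.4]
ee_rot: [0.959, -0.068, 0.276, 0.019]
contact_force: [0.1, -0.6, -0.6]
gripper_width: 40.0
grasp_force: 61.2
```

>>> carry_out([
  [0,0,0,0,0,1,-0.5],
  [0,0,0,0,0,1,-0.5],
])

```text
clock: 30.18
position: [609.9, 316.1, 172.1]
ee_rot: [0.958, -0.068, 0.276, 0.019]
contact_force: [-4.0, -0.1, 2.8]
gripper_width: 39.9
grasp_force: 62.6
```

Run:
```python
from h import *
from bench import *
done([0,0,0,-.2,0,89],[0,0,0,0,0,4],[0,0,0,0,0,1],[0,0,0,0,0,1])
p,r=load();s=read_state();m=R.from_quat(s["ee_rot"])
print("to go (meas)",rel(s["position"],m,MP,MR),"force tool",m.inv().apply(s["contact_force"]))
```

```text
to go (meas) [-0.001 -0.001 -0.    -0.2    0.5    0.6  ] force tool [-1.82319722  0.64304125 -4.45038145]
```

>>> carry_out([
  [0,0,0,-0.2,0.4,0.7,-0.5],
  [0,0,0,-0.2,0.4,1.4,-0.5],
  [0,0,0,-0.2,0.4,1.4,-0.5],
])

```text
clock: 30.55
position: [610.0, 316.1, 171.9]
ee_rot: [0.958, -0.068, 0.277, 0.018]
contact_force: [-11.8, -0.2, 9.1]
gripper_width: 40.0
grasp_force: 65.1
```

Run:
```python
from h import *
from bench import *
done([0,0,0,-.2,.4,1.4])
p,r=load();s=read_state();m=R.from_quat(s["ee_rot"])
print("to go (meas)",rel(s["position"],m,MP,MR),"force tool",m.inv().apply(s["contact_force"]))
```

```text
to go (meas) [-0.002 -0.002  0.    -0.1    0.5    0.4  ] force tool [ -5.03027426   1.78664365 -13.92726477]
```

>>> carry_out([
  [0,0,0,0,0,0,0],
  [0,0,0,0,0,0.5,0.1],
  [0,0,0,0,0,1,0.25],
  [0,0,0,0,0,1,0.4],
  [0,0,0,0,0,1,0.5],
])

```text
clock: 31.18
position: [611.3, 315.0, 168.8]
ee_rot: [0.959, -0.069, 0.276, 0.019]
contact_force: [1.0, -0.3, 0.1]
gripper_width: 64.2
grasp_force: 0.8
```

>>> carry_out([
  [0,0,0,0,0,0,0.7],
  [0,0,0,0,0,0,1],
  [0,0,0,0,0,-2,1],
  [0,0,0,0,0,-20,1],
  [0,0,0,0,0,-50,1],
])

```text
clock: 31.8
position: [584.3, 318.4, 210.9]
ee_rot: [0.959, -0.068, 0.275, 0.02]
contact_force: [0.8, -0.6, 0.2]
gripper_width: 85.3
grasp_force: 0.0
```

>>> carry_out([
  [0,0,0,0,0,-40,1],
  [0,0,0,-20,-30,-70,1],
  [0,0,0,-40,-80,-80,1],
  [0,0,0,-60,-130,-80,1],
  [0,0,0,-60,-170,-80,1],
])

```text
clock: 32.42
position: [514.9, 502.5, 247.1]
ee_rot: [0.959, -0.067, 0.275, 0.019]
contact_force: [0.4, -0.4, -0.6]
gripper_width: 85.4
grasp_force: 0.0
```

Run:
```python
from h import *
from bench import *
s=read_state();print(s["position"],s["contact_force"])
t=get_image("top")["color"];sc=get_image("scene")["color"];cv2.imwrite("pics/top9.png",t);cv2.imwrite("pics/scene9.png",sc)
t0=cv2.imread("pics/top0.png");s0=cv2.imread("pics/scene0.png")
c=np.zeros((600,800,3),np.uint8)
f=lambda a:cv2.resize(a,(396,298),interpolation=2)
c[:298,:396]=f(t0[145:190,130:190]);c[:298,402:798]=f(t[145:190,130:190]);c[302:,:396]=f(s0[130:205,300:400]);c[302:,402:798]=f(sc[130:205,300:400])
cv2.imwrite("pics/c9.png",c)
# green panel centroid/extent before and after
for n,im in(("t0",t0),("t9",t),("s0",s0),("s9",sc)):
    h=cv2.cvtColor(im,cv2.COLOR_BGR2HSV); m=((h[...,0]>35)&(h[...,0]<75)&(h[...,1]>35)).astype(np.uint8)
    b=(130,145,175,210) if n[0]=="t" else (300,130,375,190)
    k=m[b[1]:b[3],b[0]:b[2]];y,x=np.nonzero(k);print(n,len(x),x.mean()+b[0],y.mean()+b[1],x.min()+b[0],x.max()+b[0],y.min()+b[1],y.max()+b[1])
```

```text
[514.85894821 502.51569208 247.07543368] [ 0.44927375 -0.35474806 -0.64747846]
t0 692 151.33815028901734 180.1835260115607 139 168 153 204
t9 627 154.1531100478469 183.65390749601275 139 169 154 205
s0 183 334.59562841530055 157.21311475409837 317 360 152 162
s9 198 333.0959595959596 157.84343434343435 314 362 153 163
```

View pics/c9.png

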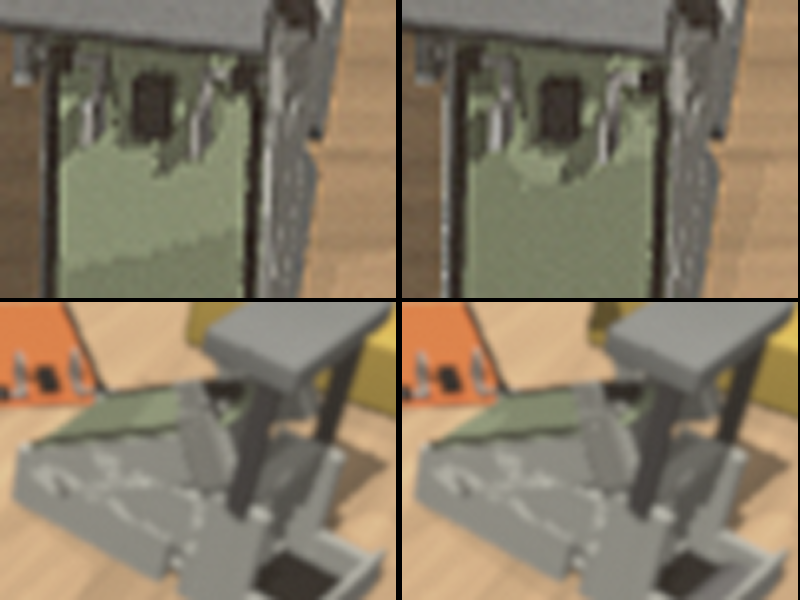

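Run:
```python
from h import *
t0=cv2.imread("pics/top0.png",0);t=cv2.imread("pics/top9.png",0);t5=None
def sh(a,b,x0,y0,x1,y1):
    T=cv2.resize(a[y0:y1,x0:x1],None,fx=8,fy=8,interpolation=2);S=cv2.resize(b[y0-4:y1+4,x0-4:x1+4],None,fx=8,fy=8,interpolation=2)
    r=cv2.matchTemplate(S,T,5);_,v,_,l=cv2.minMaxLoc(r);return round(v,3),(l[0]-32)/8,(l[1]-32)/8
print("block",sh(t0,t,148,154,157,168),"tabL",sh(t0,t,141,154,147,168),"tabR",sh(t0,t,157,152,164,170))
print("front edge",sh(t0,t,140,196,166,209),"panel L edge",sh(t0,t,134,175,144,195),"R edge",sh(t0,t,162,175,172,195))
print("hood",sh(t0,t,124,122,178,150),"wall",sh(t0,t,168,170,180,205))
s0=cv2.imread("pics/scene0.png",0);s=cv2.imread("pics/scene9.png",0)
print("scene guard",sh(s0,s,304,147,345,168),"feeder",sh(s0,s,305,172,350,200),"hood",sh(s0,s,345,118,402,150))
print("mm/px",1600/466)
```

```text
block (0.946, 0.875, 0.5) tabL (0.871, 1.0, 0.875) tabR (0.826, 0.875, 0.375)
front edge (0.719, -0.375, 0.0) panel L edge (0.884, 0.75, 0.25) R edge (0.93, 1.0, -4.0)
hood (0.982, 0.0, 0.0) wall (0.88, 0.5, -0.25)
scene guard (0.969, 0.0, 0.125) feeder (0.997, 0.0, 0.0) hood (0.84, -0.25, 0.75)
mm/px 3.4334763948497855
```

Run:
```python
from h import *
done([0,0,0,0,0,1]);p0,r0=load()
done([0,0,0,0,0,-50],[0,0,0,-60,-170,-80])
up=lambda z,y:(p0+r0.apply([0,y,z]),r0)
plan(up(-100,-3),up(0,-3))
```

```text
rel [0.0, 0.0, 0.0, 60.0, 167.0, 30.0] |t| 180.0 rot 0.0
rel [0.0, 0.0, 0.0, 0.0, -0.0, 100.0] |t| 100.0 rot 0.0
```

>>> carry_out([
  [0,0,0,10,40,5,1],
  [0,0,0,25,85,10,1],
  [0,0,0,42,130,20,1],
  [0,0,0,60,167,30,1],
  [0,0,0,60,167,30,1],
])

```text
clock: 33.15
position: [558.9, 321.9, 254.2]
ee_rot: [0.959, -0.07, 0.276, 0.019]
contact_force: [0.4, 0.2, 0.7]
gripper_width: 85.2
grasp_force: 0.0
```

>>> carry_out([
  [0,0,0,0,0,10,1],
  [0,0,0,0,0,35,1],
  [0,0,0,0,0,60,1],
  [0,0,0,0,0,85,1],
  [0,0,0,0,0,98,1],
])

```text
clock: 33.78
position: [610.3, 319.1, 168.2]
ee_rot: [0.959, -0.067, 0.275, 0.02]
contact_force: [0.3, -0.0, 0.7]
gripper_width: 85.2
grasp_force: 0.0
```

>>> carry_out([
  [0,0,0,0,0,0,1],
  [0,0,0,0,0,0,0.9],
  [0,0,0,0,0,0,0.8],
  [0,0,0,0,0,0,0.72],
  [0,0,0,0,0,0,0.65],
])

```text
clock: 34.4
position: [610.4, 318.7, 171.4]
ee_rot: [0.959, -0.068, 0.276, 0.019]
contact_force: [0.2, 0.2, 0.3]
gripper_width: 70.4
grasp_force: 0.0
```

>>> carry_out([
  [0,0,0,0,0,0,0.6],
  [0,0,0,0,0,0,0.57],
  [0,0,0,0,0,0,0.54],
  [0,0,0,0,0,0,0.52],
  [0,0,0,0,0,0,0.52],
])

```text
clock: 35.02
position: [610.5, 318.4, 171.0]
ee_rot: [0.959, -0.068, 0.276, 0.019]
contact_force: [-1.1, -1.6, 0.4]
gripper_width: 64.5
grasp_force: 0.7
```

Run:
```python
from h import *
from bench import *
done([0,0,0,60,167,30],[0,0,0,0,0,98])
p,r=load();s=read_state();m=R.from_quat(s["ee_rot"]);print("meas-cmd",r.inv().apply(s["position"]-p),"vs mount",rel(s["position"],m,MP,MR),"F",m.inv().apply(s["contact_force"]))
```

```text
meas-cmd [0.04192524 0.04528333 0.05262398] vs mount [ 0.  -0.  -0.   0.3  2.8 -0.5] F [-0.51704745  1.73608483 -0.75531058]
```

>>> carry_out([
  [0,0,0,0,0,0,0.5],
  [0,0,0,0,0,0,0.48],
  [0,0,0,0,0,0,0.46],
  [0,0,0,0,0,0,0.46],
])

```text
clock: 35.52
position: [610.4, 319.1, 171.3]
ee_rot: [0.959, -0.068, 0.276, 0.018]
contact_force: [-3.3, 0.1, 3.6]
gripper_width: 62.5
grasp_force: 5.3
```

>>> carry_out([
  [0,0,0,0,0,0.3,0.52],
  [0,0,0,0,0,0.3,0.6],
  [0,0,0,0,0,0,0.8],
  [0,0,0,0,0,0,1],
  [0,0,0,0,0,-5,1],
])

```text
clock: 36.15
position: [607.8, 318.6, 174.9]
ee_rot: [0.959, -0.068, 0.276, 0.019]
contact_force: [-0.1, 1.1, -0.6]
gripper_width: 85.4
grasp_force: 0.0
```

>>> carry_out([
  [0,0,0,0,0,-25,1],
  [0,0,0,0,0,-60,1],
  [0,0,0,-20,-30,-80,1],
  [0,0,0,-40,-85,-80,1],
  [0,0,0,-60,-145,-80,1],
])

```text
clock: 36.78
position: [535.3, 476.2, 212.6]
ee_rot: [0.959, -0.069, 0.276, 0.018]
contact_force: [1.1, -0.5, 0.2]
gripper_width: 85.7
grasp_force: 0.0
```

Run:
```python
from h import *
from bench import *
img=get_image("top")["color"];cv2.imwrite("pics/top10.png",img);sc=get_image("scene")["color"];cv2.imwrite("pics/scene10.png",sc)
print(read_state()["position"],read_state()["contact_force"])
t0=cv2.imread("pics/top0.png",0);t=cv2.imread("pics/top10.png",0)
def sh(a,b,x0,y0,x1,y1):
    T=cv2.resize(a[y0:y1,x0:x1],None,fx=8,fy=8,interpolation=2);S=cv2.resize(b[y0-4:y1+4,x0-4:x1+4],None,fx=8,fy=8,interpolation=2)
    r=cv2.matchTemplate(S,T,5);_,v,_,l=cv2.minMaxLoc(r);return round(v,3),(l[0]-32)/8,(l[1]-32)/8
print("block",sh(t0,t,148,154,157,168),"tabL",sh(t0,t,141,154,147,168),"tabR",sh(t0,t,157,152,164,170))
print("L edge",sh(t0,t,134,175,144,195),"hood",sh(t0,t,124,122,178,150))
print("thin/mid cells",sh(t0,t,226,174,248,186),sh(t0,t,228,206,252,217))
s0=cv2.imread("pics/scene0.png",0);s=cv2.imread("pics/scene10.png",0)
print("tape",sh(s0,s,245,143,278,168),"glue",sh(s0,s,262,162,284,194),"scene cells",sh(s0,s,242,194,258,214),sh(s0,s,280,206,302,230),"orange cell",sh(s0,s,224,222,246,252),"foam",sh(s0,s,188,222,214,244))
m=sc[193:208,360:380].astype(int);print("trough",m.max(2)[::3,::2])
```

```text
[534.54722932 481.04651085 210.0970512 ] [-0.45365124 -0.92515712  0.77004244]
block (0.904, -0.25, 0.5) tabL (0.851, 0.0, 0.375) tabR (0.893, -0.125, 0.375)
L edge (0.949, -0.25, -2.0) hood (0.986, 0.0, 0.0)
thin/mid cells (0.985, -0.125, 0.0) (0.987, 0.0, 0.0)
tape (0.999, 0.0, 0.0) glue (0.999, 0.0, 0.0) scene cells (0.999, 0.0, 0.0) (0.998, 0.0, 0.0) orange cell (0.988, -0.125, 0.125) foam (0.999, 0.0, 0.0)
trough [[141 142 128 112 104  89  70 102 128 144]
 [142 140 113  74  58  57  58  58  59  75]
 [142 134  88  54  54  58  59  59  68  94]
 [141 132 103  66  59  58  66  88 110 120]
 [143 157 178 173 140 107 115 124 126 124]]
```

Run:
```python
from bench import *
print(job_done())
```

```text
the job is handed in; nothing more can be done
None
```

The job is handed in at about 37 s. The thickest cell is in the trough, the guard is back on its slope with both tabs at home width (about 64 mm), and the cells, tape, glue bottle and foam I compared had not moved.

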